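# Line up soybean bricks by height in front of the drying blower

## Robot

A 6-joint arm with a two-finger parallel gripper is mounted at the origin on the work surface. World frame = base frame: x ahead of the robot, y to its left, z up, the work surface at z = 0. Lengths are in m, angles in rad, forces in N, time in s.
With the tool pointing down it reaches from about 0.325 to 0.775 m from the base axis. Payload 5.5 kg.
Tool frame: the origin (TCP) lies at the very end of the fingers, on their centre line; the grasp point (between the pads) lies 19 mm behind it; z points along the fingers, y is the line along which they close (so a half turn about z gives the same grasp; the last joint's range is limited). The gripper opens to 85 mm and grips with 20 to 120 N. Pads are 22 mm wide; open, the fingers measure 114 mm over their backs; the gripper's body (76 mm by 85 mm) begins 54 mm behind the grasp point. The pads swing forward as they close: fully open they stand 13 mm farther back than shut.
Start: joints at [1.104, 0.091, 1.231, -0, 1.82, -0.057], TCP at [0.239, 0.55, 0.231] pointing down, gripper open.
Joint ranges: [-2.87, 2.87], [-0.86, 2.18], [0.17, 2.46], [-1.51, 4.65], [0.06, 2.69], [-2.65, 2.65]. Speed limits (rad/s): [2.57, 2.57, 3.01, 3.14, 3.14, 3.14].

## Interface

Orientations are given as a 3x3 rotation matrix whose columns are the frame's x, y, z axes.
In Python, from station import bot gives the robot as it stands.
- The arm moves only by the tool jog_arm, never from a script. Its argument "increments" is a list of rows, each a list of 3 entries, a list of its own where there are three numbers: the turn, a rotation vector about the tool's x, y, z in rad, then the shift along the tool's x, y, z in m, then the opening, from 0 (shut) to 1 (fully open). In form: [[[wx, wy, wz], [dx, dy, dz], jaw], ...]. A call has 1 to 20 rows; each row is the pose to reach, as a shift and turn from the pose commanded when the call began, along the tool's axes at that moment; what a row does not reach only later rows make up. A row lasts 1/8 s, in which the tool goes at most 62.5 mm and 10.7 degrees, less where a joint would pass 70% of its speed; a pose out of reach is approached as far as the arm can. A call with a gripper value outside its range is refused whole. The fingers move at their own pace and stop on an object; "squeeze" is the grip in N (left out, the last holds). Time passes only in rows, so rows that repeat a pose let the fingers close. It gives the time, the measured TCP pose, the force, the opening and the grip force at its end, in the units of the state.
- bot.sense(): the state, without advancing time (a new reading comes with each control period).
- bot.capture(name): name is "side" or "top" or "wrist"; returns (picture, depth): 480x640x3 uint8, red, green, blue; 480x640 float32, m along the optical axis (not along the pixel's ray), 0 where there is no reading.
- bot.camera_info(name): a dict with "K" (3x3 intrinsics, pixels), "position" and "rotation" of the camera in the world. Camera axes: x right, y down, z forward; pixel columns grow to the right and rows downward; lengths in m; the calibration is good to about 2 mm. A picture is of the moment at which its call begins: read the wrist's pose just before it. camera_info takes no time and is no camera call; for the wrist camera it gives the pose at the moment of the call.
- bot.sign_off(): hands the job in; it is judged then, once.
The state is a dict: "time_s": time; "joint_positions": joint angles; "qvel": joint speeds; "joint_efforts": joint torques, N m; "ee_pos": TCP position; "ee_rot": TCP orientation; "force": force on the tool from outside, world axes, zero at the start; "ft_torque": the same for the moment, N m; "opening": opening from 0.0 (shut) to 1.0 (fully open); "finger_force": force on a finger pad.
Only numpy, scipy, OpenCV 4.12 (cv2) and the standard library are available. Lean on these libraries where they do the work, as an engineer would, in place of code of your own. Each camera call takes 0.05 s, during which the arm holds its last target. There are 200 camera calls.

## Task

Stand the four fermented soybean bricks on the coloured plates of the low steel rack, one upright in the middle of each plate, in order of height: the tallest on the plate next to the red blower, then step by step down to the shortest at the far end. The colours of the plates do not matter. Do not let any brick fall over.

Things in the scene. Friction and masses are not known exactly. Their poses are not given: they have to be found in the camera images.
- brick_tall: tallest of four cracked, rigid fermented-soybean bricks, pale tan, standing upright: 70 (own x) by 54 (own y) by 120 mm high, loose, 0.15 to 0.6 kg, sides plain enough to pinch across the 54 mm anywhere. Origin: centre of the underside; z up
- brick_second: second tallest of four cracked, rigid fermented-soybean bricks, mid brown, standing upright: 70 (own x) by 54 (own y) by 100 mm high, loose, 0.15 to 0.6 kg, sides plain enough to pinch across the 54 mm anywhere. Origin: centre of the underside; z up
- brick_third: third tallest of four cracked, rigid fermented-soybean bricks, darker brown, standing upright: 70 (own x) by 54 (own y) by 80 mm high, loose, 0.15 to 0.6 kg, sides plain enough to pinch across the 54 mm anywhere. Origin: centre of the underside; z up
- brick_short: shortest of four cracked, rigid fermented-soybean bricks, very dark brown, standing upright: 70 (own x) by 54 (own y) by 60 mm high, loose, 0.15 to 0.6 kg, sides plain enough to pinch across the 54 mm anywhere. Origin: centre of the underside; z up
- plate_white: white trivet plate with dark slat lines, fixed on the rack, 96 (own x) by 92 (own y) by 6 mm thick, flat, no rim. Origin: centre of its underside, so its top face is 6 mm higher (36 mm above the table). Own y runs along the row. Its place in the row varies; its colour has no meaning
- plate_blue: blue trivet plate with dark slat lines, fixed on the rack, 96 (own x) by 92 (own y) by 6 mm thick, flat, no rim. Origin: centre of its underside, so its top face is 6 mm higher (36 mm above the table). Own y runs along the row. Its place in the row varies; its colour has no meaning
- plate_yellow: yellow trivet plate with dark slat lines, fixed on the rack, 96 (own x) by 92 (own y) by 6 mm thick, flat, no rim. Origin: centre of its underside, so its top face is 6 mm higher (36 mm above the table). Own y runs along the row. Its place in the row varies; its colour has no meaning
- plate_green: green trivet plate with dark slat lines, fixed on the rack, 96 (own x) by 92 (own y) by 6 mm thick, flat, no rim. Origin: centre of its underside, so its top face is 6 mm higher (36 mm above the table). Own y runs along the row. Its place in the row varies; its colour has no meaning
- fan: drying blower: red box 120 by 50 mm, 144 mm high, with a black round grille on both broad faces and a black foot 70 mm wide, fixed, standing past one end of the row of plates (either end), about 130 mm from the middle of the nearest plate. Origin: centre of the underside. At the other end stands a similar white dehumidifier (110 by 50 mm, 130 mm high)
- rack: low slatted steel rack, fixed, 112 (own x) by 500 (own y, the direction of the row) by 30 mm high, carrying the four plates in one row about 120 mm apart (at about -180, -60, 60 and 180 mm along its y, in any colour order). Origin: centre of the underside
Things that resemble listed ones, but are neither listed nor needed, are in the scene too. What is shaped like the brick_second but green or turquoise is not meant. What is shaped like the brick_short but green or yellow is not meant.

How it is judged:
At the end, for the whole second after the job is handed in: Each brick stands on its own plate, its middle within 15 mm of the plate's middle, upright within 0.1 rad, resting on the plate (underside within 5 mm of its top), released and at rest; heights fall from the plate nearest the red blower to the plate farthest from it ((horizontal distance between brick_tall and plate_white below 0.015 m or horizontal distance between brick_tall and plate_blue below 0.015 m or horizontal distance between brick_tall and plate_yellow below 0.015 m or horizontal distance between brick_tall and plate_green below 0.015 m) and z of brick_tall in the frame of rack between 0.031 and 0.041 m and angle between each of brick_tall, brick_second, brick_third, brick_short's own z axis and vertical below 0.1 rad and linear speed of each of brick_tall, brick_second, brick_third, brick_short below 0.02 m/s and angular speed of each of brick_tall, brick_second, brick_third, brick_short below 0.2 rad/s and (horizontal distance between brick_second and plate_white below 0.015 m or horizontal distance between brick_second and plate_blue below 0.015 m or horizontal distance between brick_second and plate_yellow below 0.015 m or horizontal distance between brick_second and plate_green below 0.015 m) and z of brick_second in the frame of rack between 0.031 and 0.041 m and (horizontal distance between brick_third and plate_white below 0.015 m or horizontal distance between brick_third and plate_blue below 0.015 m or horizontal distance between brick_third and plate_yellow below 0.015 m or horizontal distance between brick_third and plate_green below 0.015 m) and z of brick_third in the frame of rack between 0.031 and 0.041 m and (horizontal distance between brick_short and plate_white below 0.015 m or horizontal distance between brick_short and plate_blue below 0.015 m or horizontal distance between brick_short and plate_yellow below 0.015 m or horizontal distance between brick_short and plate_green below 0.015 m) and z of brick_short in the frame of rack between 0.031 and 0.041 m and ((y of fan in the frame of rack above 0 m and y of brick_tall in the frame of rack between 0.135 and 0.225 m and y of brick_second in the frame of rack between 0.015 and 0.105 m and y of brick_third in the frame of rack between -0.105 and -0.015 m and y of brick_short in the frame of rack between -0.225 and -0.135 m) or (y of fan in the frame of rack below 0 m and y of brick_tall in the frame of rack between -0.225 and -0.135 m and y of brick_second in the frame of rack between -0.105 and -0.015 m and y of brick_third in the frame of rack between 0.015 and 0.105 m and y of brick_short in the frame of rack between 0.135 and 0.225 m))); the robot touches nothing.
It fails at once if a brick fell over (tilted more than 0.8 rad) (angle between any of brick_tall, brick_second, brick_third, brick_short's own z axis and vertical above 0.8 rad).
It also fails if it takes over 109 s, if anything falls off the work surface, if the arm or the gripper's body presses on something with over 40 N, if the wrist force passes 120 N, or if a joint passes its speed limit or range.

## Working session

There is one attempt and no reset: what is moved stays moved. The work goes in short steps, Python scripts to look and compute and a tool call to move; the robot and the scene stay as the last step left them, time stands still between calls to the robot, and variables do not carry over. Pictures are saved under pics/ and viewed, at most 14 in all, crops included, and the job is handed in when it is done.

Besides the shell and the picture viewer there is one more tool, called after "Emit:" as a command line: name --argument value ..., lists and objects as JSON in quotes. jog_arm: Moves the arm, as the interface text tells. Its arguments: {"type":"object","properties":{"increments":{"type":"array"},"squeeze":{"type":"number"}},"required":["increments"]}

```bash
mkdir -p pics; ls; python3 - <<'E'
from station import bot
import cv2
for n in("top","side"):
    p,d=bot.capture(n); cv2.imwrite(f"pics/{n}0.png",p[:,:,::-1]); i=bot.camera_info(n); print(n,i['K'].round(1).tolist(),i['position'],i['rotation'].round(3).tolist(),(d>0).mean())
s=bot.sense(); print(s['time_s'],s['ee_pos'],s['ee_rot'],s['opening'])
E
```

```text
pics
top [[554.7, 0.0, 308.5], [0.0, 554.7, 245.5], [0.0, 0.0, 1.0]] [ 0.33469312 -0.03497992  1.534785  ] [[0.022, -0.995, 0.102], [-1.0, -0.021, 0.007], [-0.005, -0.102, -0.995]] 0.9959016927083333
side [[449.3, 0.0, 315.2], [0.0, 449.3, 237.5], [0.0, 0.0, 1.0]] [ 0.11897117 -0.75289835  0.66180723] [[0.884, -0.261, 0.389], [-0.467, -0.532, 0.706], [0.023, -0.806, -0.592]] 0.9959375
0.1 [0.23894723 0.55007829 0.23027055] [[-9.17205972e-01  3.98412567e-01 -7.94592099e-04]
 [ 3.98413347e-01  9.17204615e-01 -1.58098766e-03]
 [ 9.89181880e-05 -1.76666742e-03 -9.99998435e-01]] 0.9986348325400317
```

View pics/top0.png

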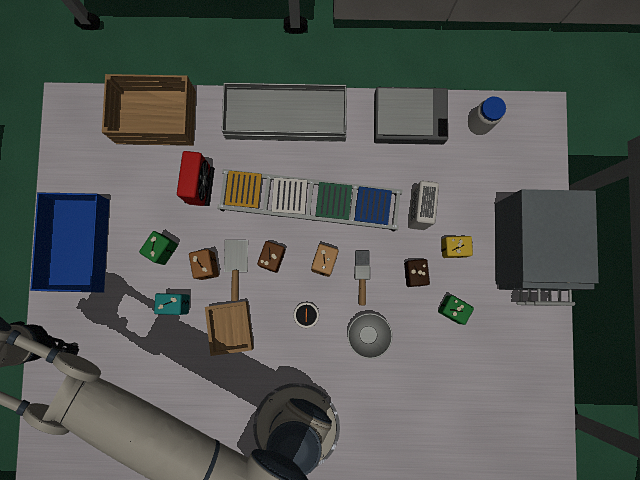

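View pics/side0.png

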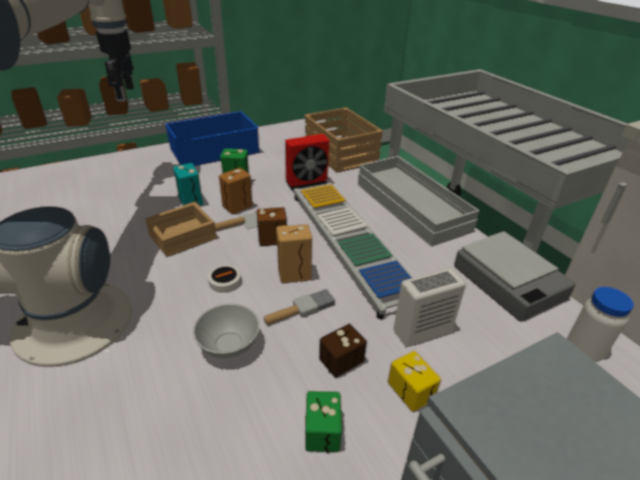

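The top view shows the red blower at (195,178). The plates run yellow (243,190), white (290,196), green (333,201), blue (374,205), with the white dehumidifier at (425,203).

Candidates, by top-view pixel:
- **Second:** mid brown (203,263). Its lookalikes are turquoise (172,303) and green (159,247).
- **Third:** darker brown (271,256).
- **Tall:** tan (324,259).
- **Short:** very dark (417,272). Its lookalikes are yellow (457,246) and green (456,308).

The side view agrees: tan (294,252), brown (236,190), dark (271,226), very dark (342,350).

```bash
cat > h.py <<'E'
from station import bot
import numpy as np, cv2
def cloud(n):
    i=bot.camera_info(n); p,d=bot.capture(n); K=i['K']; v,u=np.mgrid[:480,:640]
    c=np.dstack([(u-K[0,2])/K[0,0]*d,(v-K[1,2])/K[1,1]*d,d])
    W=c@np.array(i['rotation']).T+i['position']; W[d==0]=np.nan
    return p,W
def rect(P):
    """centre, yaw of long side (rad), (long,short)"""
    (c,s,a)=cv2.minAreaRect((P*1000).astype(np.float32)); a=np.radians(a)
    if s[0]<s[1]: s=s[::-1]; a+=np.pi/2
    a=(a+np.pi/2)%np.pi-np.pi/2
    return np.array(c)/1000,a,np.round(s,1)
def topface(W,xy,r=.055,h=None):
    """top face of a block near xy: median height of the highest layer, rect of it"""
    m=np.isfinite(W[...,2])&(np.hypot(W[...,0]-xy[0],W[...,1]-xy[1])<r)
    z=W[...,2]
    if h is None:
        zz=z[m]; h=np.median(zz[zz>np.percentile(zz,97)-.012])
    m&=abs(z-h)<.008
    m=m.astype(np.uint8); k,l,st,_=cv2.connectedComponentsWithStats(m)
    m=l==1+st[1:,4].argmax()
    return np.median(z[m]),rect(W[m][:,:2]),m
E
python3 - <<'E'
from h import *
p,W=cloud("top"); q,V=cloud("side")
hsv=cv2.cvtColor(p,cv2.COLOR_RGB2HSV)
px=dict(tall=(324,259),second=(203,263),third=(271,256),short=(417,272))
sx=dict(tall=(294,232),second=(236,177),third=(271,215),short=(342,338))
for n,(u,v) in px.items():
    xy=W[v,u,:2]; z,r,m=topface(W,xy); z2,r2,m2=topface(V,xy)
    print(n,round(z,4),r[0].round(4),round(r[1],3),r[2],'| side',round(z2,4),r2[0].round(4),round(r2[1],3),r2[2],p[m].mean(0).round())
for n,(u,v) in dict(yellow=(243,190),white=(290,196),green=(333,201),blue=(374,205)).items():
    xy=W[v,u,:2]; H=hsv[v-14:v+15,u-14:u+15].reshape(-1,3)
    rng=dict(yellow=((18,90,90),(35,255,255)),white=((0,0,150),(180,40,255)),green=((60,80,40),(95,255,255)),blue=((100,120,40),(125,255,255)))[n]
    for P,C in((p,W),(q,V)):
        m=cv2.inRange(cv2.cvtColor(P,cv2.COLOR_RGB2HSV),*rng)>0
        m&=(np.hypot(C[...,0]-xy[0],C[...,1]-xy[1])<.068)&(abs(C[...,2]-.036)<.008)
        r=rect(C[m][:,:2]); print(n,m.sum(),np.median(C[m][:,2]).round(4),r[0].round(4),round(r[1],3),r[2])
print('fan',W[178,190])
E
```

```text
tall 0.1205 [ 0.447  -0.0666] -0.294 [70.3 53.5] | side 0.119 [ 0.4453 -0.0692] -0.279 [69.7 58.2] [131. 101.  68.]
second 0.1002 [0.4299 0.2551] 0.218 [70.1 56. ] | side 0.0987 [0.4287 0.252 ] 0.188 [70.2 59.2] [105.  73.  46.]
third 0.0804 [0.4553 0.0757] -0.324 [69.6 54.5] | side 0.0787 [0.4543 0.0733] -0.338 [69.5 55. ] [80. 55. 36.]
short 0.0603 [ 0.4209 -0.3169] 0.108 [70.  54.9] | side 0.059 [ 0.4186 -0.3186] 0.091 [70.1 55.2] [52. 38. 27.]
yellow 849 0.0366 [0.6414 0.1605] -0.073 [96.6 91.6]
yellow 673 0.0354 [0.6402 0.1645] 1.506 [109.  95.]
white 716 0.0368 [0.6259 0.0328] -0.057 [94.3 90.2]
white 707 0.0353 [0.6258 0.029 ] -0.088 [108.1  98.5]
green 818 0.0369 [ 0.6143 -0.0892] -0.088 [95.6 90.3]
green 624 0.0355 [ 0.6111 -0.0918] 1.488 [93.5 90.4]
blue 833 0.0369 [ 0.6034 -0.1973] -0.109 [96.1 90.7]
blue 720 0.0354 [ 0.5998 -0.1998] 1.438 [92.4 92. ]
fan [0.64441776 0.28178148 0.14441338]
```

```bash
cat >> h.py <<'E'
from scipy.spatial.transform import Rotation as Ro
def plan(*wps):
    """wps: (x,y,z, yaw of brick long side) -> turn wz and tool shift from the present pose"""
    s=bot.sense(); R=np.array(s['ee_rot']); p=np.array(s['ee_pos'])
    th=np.arctan2(R[1,1],R[0,1])
    for x,y,z,a in wps:
        t=(a+np.pi/2-th+np.pi/2)%np.pi-np.pi/2+th
        yy=np.array([np.cos(t),np.sin(t),0]); zz=np.array([0,0,-1.])
        T=np.column_stack([np.cross(yy,zz),yy,zz])
        print(Ro.from_matrix(R.T@T).as_rotvec().round(3).tolist(),(R.T@(np.array([x,y,z])-p)).round(4).tolist())
E
python3 - <<'E'
from h import *
plan((.446,-.068,.26,-.29),(.446,-.068,.16,-.29),(.446,-.068,.075,-.29))
E
```

```text
[-0.001, -0.0, -0.12] [-0.4362, -0.4845, -0.0289]
[-0.001, -0.0, -0.12] [-0.4362, -0.4844, 0.0711]
[-0.001, -0.0, -0.12] [-0.4362, -0.4843, 0.1561]
```

Emit:
jog_arm --increments '[[[0, 0, -0.12], [-0.436, -0.484, -0.029], 1], [[0, 0, -0.12], [-0.436, -0.484, -0.029], 1], [[0, 0, -0.12], [-0.436, -0.484, -0.029], 1], [[0, 0, -0.12], [-0.436, -0.484, -0.029], 1], [[0, 0, -0.12], [-0.436, -0.484, -0.029], 1], [[0, 0, -0.12], [-0.436, -0.484, -0.029], 1], [[0, 0, -0.12], [-0.436, -0.484, -0.029], 1], [[0, 0, -0.12], [-0.436, -0.484, -0.029], 1], [[0, 0, -0.12], [-0.436, -0.484, -0.029], 1], [[0, 0, -0.12], [-0.436, -0.484, -0.029], 1], [[0, 0, -0.12], [-0.436, -0.484, -0.029], 1], [[0, 0, -0.12], [-0.436, -0.484, -0.029], 1], [[0, 0, -0.12], [-0.436, -0.484, -0.029], 1], [[0, 0, -0.12], [-0.436, -0.484, -0.029], 1], [[0, 0, -0.12], [-0.436, -0.484, -0.029], 1], [[0, 0, -0.12], [-0.436, -0.484, -0.029], 1]]' --squeeze 40

```text
time_s: 2.2
ee_pos: [0.4461, -0.0668, 0.2604]
ee_rot: [[-0.959, 0.285, 0.0], [0.285, 0.959, -0.0], [-0.0, 0.0, -1.0]]
force: [0.1, -0.6, -0.2]
opening: 1.0
finger_force: 0.0
```

```bash
python3 - <<'E'
from h import *
p,W=cloud("wrist"); cv2.imwrite("pics/w1.png",p[:,:,::-1])
try:
    z,r,m=topface(W,(.446,-.068)); print(z,r,p[m].mean(0))
except Exception as e: print(e)
s=bot.sense(); print(s['time_s'],s['ee_pos'])
plan((.446,-.068,.15,-.29),(.446,-.068,.075,-.29))
E
```

```text
0.34752441776593523 (array([ 0.4345419 , -0.06548178]), np.float64(1.2995753408493194), array([77.7, 19.5])) [8.79973552 8.74683946 9.36974345]
2.25 [ 0.44608005 -0.06687991  0.26038942]
[-0.0, 0.0, 0.001] [-0.0002, -0.0011, 0.1104]
[-0.0, 0.0, 0.001] [-0.0002, -0.0011, 0.1854]
```

View pics/w1.png

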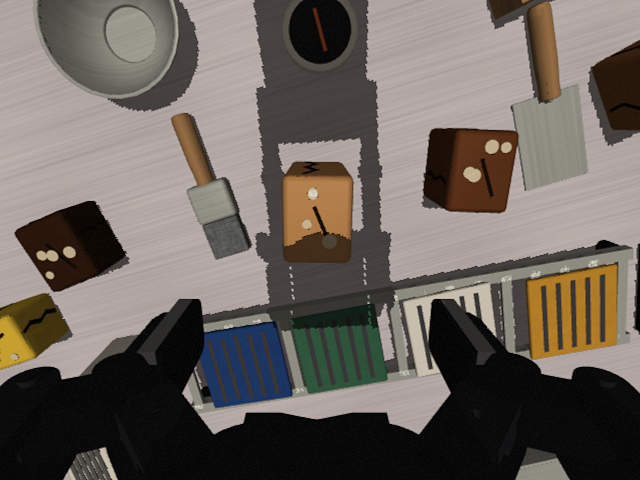

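The close view shows the tan brick at (318,215), midway between the fingers and square to them. The dark bricks (470,170) and (70,245) and all four plates are also in view. I'll measure them from here too.

```bash
python3 - <<'E'
from h import *
p,W=cloud("wrist"); hsv=cv2.cvtColor(p,cv2.COLOR_RGB2HSV)
for n,xy,h in(("tall",(.446,-.068),.12),("third",(.455,.0745),.08),("short",(.42,-.318),.06)):
    z,r,m=topface(W,xy,h=h); print(n,z.round(4),r)
for n,xy,rng in(("yellow",(.641,.162),((18,90,60),(35,255,255))),("white",(.626,.031),((0,0,110),(180,60,255))),("green",(.613,-.09),((60,60,20),(95,255,255))),("blue",(.602,-.1985),((100,100,30),(125,255,255)))):
    m=(cv2.inRange(hsv,*rng)>0)&(np.hypot(W[...,0]-xy[0],W[...,1]-xy[1])<.068)&(abs(W[...,2]-.036)<.008)
    print(n,m.sum(),np.median(W[m][:,2]).round(4),rect(W[m][:,:2]))
E
```

```text
tall 0.1194 (array([ 0.44474884, -0.06815406]), np.float64(-0.2931562454220691), array([69.2, 54.2]))
third 0.0793 (array([0.45398257, 0.07349411]), np.float64(-0.3225161317015939), array([70.1, 53.8]))
short 0.0596 (array([ 0.41877704, -0.3180885 ]), np.float64(0.11843188887453016), array([71. , 54.3]))
yellow 5373 0.0353 (array([0.64132556, 0.15992114]), np.float64(-0.08039830330645614), array([99.3, 97.3]))
white 4116 0.0348 (array([0.62340533, 0.03390073]), np.float64(1.4764529130724577), array([129.7, 113.3]))
green 4993 0.0356 (array([ 0.61205212, -0.09133162]), np.float64(-0.0921998353610336), array([95.7, 91.1]))
blue 4670 0.0357 (array([ 0.60061932, -0.19976459]), np.float64(-0.11089216357813658), array([95.9, 92.5]))
```

Emit:
jog_arm --increments '[[[0, 0, 0], [0, -0.001, 0.055], 1], [[0, 0, 0], [0, -0.001, 0.11], 1], [[0, 0, 0], [0, -0.001, 0.14], 1], [[0, 0, 0], [0, -0.001, 0.17], 1], [[0, 0, 0], [0, -0.001, 0.185], 1], [[0, 0, 0], [0, -0.001, 0.185], 1], [[0, 0, 0], [0, -0.001, 0.185], 0.3], [[0, 0, 0], [0, -0.001, 0.185], 0.3], [[0, 0, 0], [0, -0.001, 0.185], 0.3], [[0, 0, 0], [0, -0.001, 0.185], 0.3], [[0, 0, 0], [0, -0.001, 0.185], 0.3], [[0, 0, 0], [0, -0.001, 0.185], 0.3], [[0, 0, 0], [0, -0.001, 0.165], 0.3], [[0, 0, 0], [0, -0.001, 0.135], 0.3], [[0, 0, 0], [0, -0.001, 0.105], 0.3], [[0, 0, 0], [0, -0.001, 0.085], 0.3], [[0, 0, 0], [0, -0.001, 0.085], 0.3]]' --squeeze 40

```text
time_s: 4.42
ee_pos: [0.4464, -0.0685, 0.1763]
ee_rot: [[-0.958, 0.286, 0.002], [0.286, 0.958, -0.001], [-0.002, -0.0, -1.0]]
force: [0.9, -0.5, -5.9]
opening: 0.628
finger_force: 44.1
```

```bash
python3 - <<'E'
from h import *
print(bot.sense()['time_s'])
plan((.641,.161,.175,-.09),(.641,.161,.114,-.09))
E
```

```text
4.425
[-0.0, 0.002, -0.2] [-0.1209, 0.2756, 0.0015]
[-0.0, 0.002, -0.2] [-0.1208, 0.2756, 0.0625]
```

Emit:
jog_arm --increments '[[[0, 0, -0.02], [-0.012, 0.028, 0.001], 0.3], [[0, 0, -0.04], [-0.03, 0.069, 0.001], 0.3], [[0, 0, -0.07], [-0.048, 0.11, 0.001], 0.3], [[0, 0, -0.1], [-0.066, 0.151, 0.001], 0.3], [[0, 0, -0.14], [-0.084, 0.192, 0.001], 0.3], [[0, 0, -0.18], [-0.102, 0.233, 0.001], 0.3], [[0, 0, -0.2], [-0.115, 0.262, 0.001], 0.3], [[0, 0, -0.2], [-0.121, 0.276, 0.001], 0.3], [[0, 0, -0.2], [-0.121, 0.276, 0.001], 0.3], [[0, 0, -0.2], [-0.121, 0.276, 0.02], 0.3], [[0, 0, -0.2], [-0.121, 0.276, 0.04], 0.3], [[0, 0, -0.2], [-0.121, 0.276, 0.052], 0.3], [[0, 0, -0.2], [-0.121, 0.276, 0.059], 0.3], [[0, 0, -0.2], [-0.121, 0.276, 0.062], 0.3], [[0, 0, -0.2], [-0.121, 0.276, 0.063], 0.3], [[0, 0, -0.2], [-0.121, 0.276, 0.063], 0.3]]'

```text
time_s: 6.42
ee_pos: [0.641, 0.1617, 0.1133]
ee_rot: [[-0.996, 0.09, 0.001], [0.09, 0.996, 0.0], [-0.001, 0.0, -1.0]]
force: [-1.2, -0.3, -2.7]
opening: 0.627
finger_force: 44.8
```

Emit:
jog_arm --increments '[[[0, 0, 0], [0, 0, 0.001], 0.3], [[0, 0, 0], [0, 0, 0.001], 0.3], [[0, 0, 0], [0, 0, 0.001], 0.75], [[0, 0, 0], [0, 0, 0.001], 1], [[0, 0, 0], [0, 0, 0.001], 1], [[0, 0, 0], [0, 0, 0.001], 1], [[0, 0, 0], [0, 0, -0.03], 1], [[0, 0, 0], [0, 0, -0.07], 1], [[0, 0, 0], [0, 0, -0.12], 1], [[0, 0, 0], [0, 0, -0.14], 1], [[0, 0, 0], [0, 0, -0.14], 1]]'

```text
time_s: 7.8
ee_pos: [0.6414, 0.1618, 0.2549]
ee_rot: [[-0.996, 0.09, 0.005], [0.09, 0.996, 0.001], [-0.004, 0.001, -1.0]]
force: [-0.2, 0.5, -1.0]
opening: 0.999
finger_force: 0.0
```

```bash
python3 - <<'E'
from h import *
p,W=cloud("side"); cv2.imwrite("pics/s1.png",p[:,:,::-1])
z,r,m=topface(W,(.641,.161),h=.156); print('tall',z,r)
print(bot.sense()['time_s'])
plan((.429,.254,.25,.205),(.429,.254,.15,.205),(.429,.254,.058,.205))
E
```

```text
tall 0.15480261644274695 (array([0.63856909, 0.15908334]), np.float64(-0.08129525596159581), array([70.5, 53.4]))
7.85
[0.0, 0.001, -0.295] [0.2194, 0.0729, 0.0022]
[0.0, 0.001, -0.295] [0.2195, 0.0729, 0.1022]
[0.0, 0.001, -0.295] [0.2196, 0.0728, 0.1942]
```

Emit:
jog_arm --increments '[[[0, 0, -0.295], [0.22, 0.073, 0.002], 0.9], [[0, 0, -0.295], [0.22, 0.073, 0.002], 0.9], [[0, 0, -0.295], [0.22, 0.073, 0.002], 0.9], [[0, 0, -0.295], [0.22, 0.073, 0.002], 0.9], [[0, 0, -0.295], [0.22, 0.073, 0.002], 0.9], [[0, 0, -0.295], [0.22, 0.073, 0.002], 0.9], [[0, 0, -0.295], [0.22, 0.073, 0.002], 0.9]]'

```text
time_s: 8.72
ee_pos: [0.4288, 0.2535, 0.2491]
ee_rot: [[-0.979, -0.203, -0.001], [-0.203, 0.979, -0.001], [0.002, -0.001, -1.0]]
force: [0.4, -0.2, 0.5]
opening: 0.9
finger_force: 0.0
```

```bash
python3 - <<'E'
from h import *
p,W=cloud("wrist"); cv2.imwrite("pics/w2.png",p[:,:,::-1])
z,r,m=topface(W,(.429,.254),h=.1); print(z,r,p[m].mean(0))
g=(W[...,2]>.03)&(W[...,2]<.11)&(W[...,1]>.29)&(W[...,1]<.45)&(W[...,0]>.36)&(W[...,0]<.5); print('nearest other y',np.nanpercentile(W[g][:,1],1) if g.any() else None)
print(bot.sense()['time_s'])
plan((.429,.254,.15,.205),(.429,.254,.058,.205))
E
```

```text
0.09939912410837354 (array([0.4282717 , 0.25389067]), np.float64(0.2193294585529515), array([70.5, 54.1])) [86.92156522 54.66052174 30.44765217]
nearest other y 0.3381955117709185
8.775
[-0.001, -0.001, -0.001] [-0.0004, 0.0005, 0.0993]
[-0.001, -0.001, -0.001] [-0.0005, 0.0006, 0.1913]
```

View pics/w2.png

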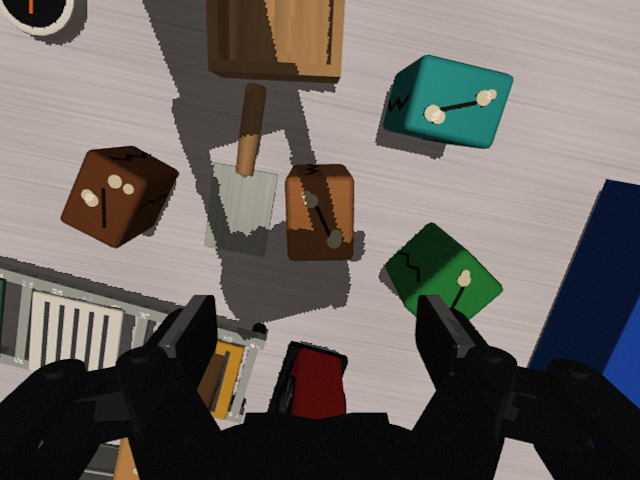

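The wrist view shows the mid-brown brick centred at (320,212). The green lookalike at (440,275) is clear of the fingers, and the scraper blade lies flat at (240,205).

Emit:
jog_arm --increments '[[[0, 0, 0], [0, 0, 0.055], 0.9], [[0, 0, 0], [0, 0, 0.11], 0.9], [[0, 0, 0], [0, 0, 0.15], 0.9], [[0, 0, 0], [0, 0, 0.18], 0.9], [[0, 0, 0], [0, 0, 0.191], 0.9], [[0, 0, 0], [0, 0, 0.191], 0.9], [[0, 0, 0], [0, 0, 0.191], 0.3], [[0, 0, 0], [0, 0, 0.191], 0.3], [[0, 0, 0], [0, 0, 0.191], 0.3], [[0, 0, 0], [0, 0, 0.191], 0.3], [[0, 0, 0], [0, 0, 0.191], 0.3], [[0, 0, 0], [0, 0, 0.191], 0.3], [[0, 0, 0], [0, 0, 0.17], 0.3], [[0, 0, 0], [0, 0, 0.135], 0.3], [[0, 0, 0], [0, 0, 0.1], 0.3], [[0, 0, 0], [0, 0, 0.07], 0.3], [[0, 0, 0], [0, 0, 0.06], 0.3], [[0, 0, 0], [0, 0, 0.06], 0.3]]'

```text
time_s: 11.02
ee_pos: [0.4281, 0.254, 0.1897]
ee_rot: [[-0.979, -0.204, -0.0], [-0.204, 0.979, -0.0], [0.0, -0.0, -1.0]]
force: [0.7, -1.0, -4.7]
opening: 0.628
finger_force: 43.4
```

```bash
python3 - <<'E'
from h import *
print(bot.sense()['time_s'])
plan((.50,.04,.19,-.09),(.626,.032,.19,-.09),(.626,.032,.095,-.09))
E
```

```text
11.025
[-0.0, -0.0, 0.295] [-0.0268, -0.2242, -0.0002]
[-0.0, -0.0, 0.295] [-0.1486, -0.2577, -0.0003]
[-0.0, -0.0, 0.295] [-0.1486, -0.2576, 0.0947]
```

Emit:
jog_arm --increments '[[[0, 0, 0.03], [-0.003, -0.025, 0], 0.3], [[0, 0, 0.08], [-0.008, -0.065, 0], 0.3], [[0, 0, 0.13], [-0.013, -0.105, 0], 0.3], [[0, 0, 0.18], [-0.018, -0.145, 0], 0.3], [[0, 0, 0.24], [-0.024, -0.185, 0], 0.3], [[0, 0, 0.295], [-0.035, -0.22, 0], 0.3], [[0, 0, 0.295], [-0.065, -0.235, 0], 0.3], [[0, 0, 0.295], [-0.1, -0.245, 0], 0.3], [[0, 0, 0.295], [-0.135, -0.254, 0], 0.3], [[0, 0, 0.295], [-0.149, -0.258, 0], 0.3], [[0, 0, 0.295], [-0.149, -0.258, 0.02], 0.3], [[0, 0, 0.295], [-0.149, -0.258, 0.05], 0.3], [[0, 0, 0.295], [-0.149, -0.258, 0.075], 0.3], [[0, 0, 0.295], [-0.149, -0.258, 0.087], 0.3], [[0, 0, 0.295], [-0.149, -0.258, 0.093], 0.3], [[0, 0, 0.295], [-0.149, -0.258, 0.095], 0.3], [[0, 0, 0.295], [-0.149, -0.258, 0.095], 0.3]]'

```text
time_s: 13.15
ee_pos: [0.6269, 0.0321, 0.0973]
ee_rot: [[-0.996, 0.09, 0.002], [0.09, 0.996, 0.0], [-0.002, 0.0, -1.0]]
force: [-4.4, 1.2, 4.7]
opening: 0.63
finger_force: 43.4
```

Emit:
jog_arm --increments '[[[0, 0, 0], [0, 0, 0], 0.3]]'

```text
time_s: 13.28
ee_pos: [0.6269, 0.0321, 0.0973]
ee_rot: [[-0.996, 0.089, 0.002], [0.089, 0.996, 0.0], [-0.002, 0.0, -1.0]]
force: [-5.3, 1.6, 6.8]
opening: 0.627
finger_force: 43.6
```

Emit:
jog_arm --increments '[[[0, 0, 0], [0, 0, -0.002], 0.3], [[0, 0, 0], [0, 0, -0.002], 0.7], [[0, 0, 0], [0, 0, -0.002], 0.9], [[0, 0, 0], [0, 0, -0.002], 0.9], [[0, 0, 0], [0, 0, -0.002], 0.9], [[0, 0, 0], [0, 0, -0.03], 0.9], [[0, 0, 0], [0, 0, -0.07], 0.9], [[0, 0, 0], [0, 0, -0.12], 0.9], [[0, 0, 0], [0, 0, -0.15], 0.9], [[0, 0, 0], [0, 0, -0.15], 0.9]]'

```text
time_s: 14.52
ee_pos: [0.6276, 0.0318, 0.2492]
ee_rot: [[-0.996, 0.09, 0.007], [0.09, 0.996, -0.0], [-0.007, 0.001, -1.0]]
force: [0.3, 0.2, -1.0]
opening: 0.901
finger_force: 0.0
```

```bash
python3 - <<'E'
from h import *
p,W=cloud("side"); cv2.imwrite("pics/s2.png",p[:,:,::-1])
for n,xy,h in(('tall',(.641,.161),.156),('second',(.626,.032),.136)):
    z,r,m=topface(W,xy,h=h); P=W[m]; A=np.c_[P[:,:2]-P[:,:2].mean(0),np.ones(len(P))]; print(n,z,r,'slope',np.linalg.lstsq(A,P[:,2],rcond=None)[0].round(3))
print(bot.sense()['time_s'])
plan((.4545,.074,.25,-.325),(.4545,.074,.15,-.325),(.4545,.074,.045,-.325))
E
```

```text
tall 0.15489407562801738 (array([0.63856482, 0.15862717]), np.float64(-0.0942950773486535), array([69.3, 57.2])) slope [0.022 0.041 0.154]
second 0.1349057017549259 (array([0.62585278, 0.02975567]), np.float64(-0.08273922190463612), array([70.3, 56.5])) slope [0.024 0.047 0.134]
14.575
[0.001, 0.003, 0.235] [0.1756, 0.0265, -0.0041]
[0.001, 0.003, 0.235] [0.1758, 0.0265, 0.0959]
[0.001, 0.003, 0.235] [0.1761, 0.0265, 0.2009]
```

View pics/s2.png

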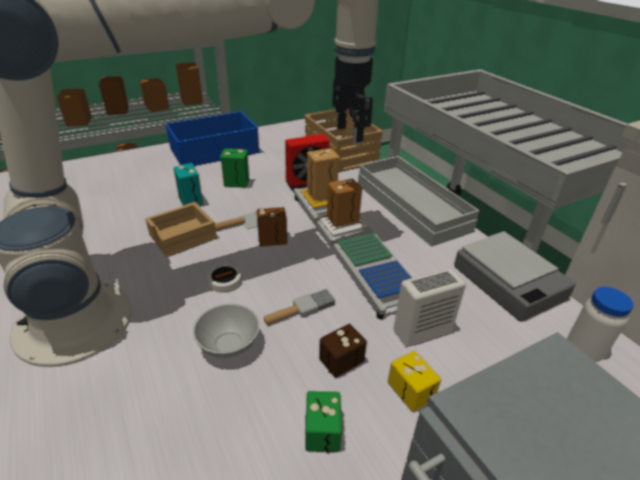

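The tall brick (322,175) and second brick (344,203) stand upright on the yellow and white plates. The third is next, at (271,226).

Emit:
jog_arm --increments '[[[0, 0, 0.235], [0.176, 0.026, -0.004], 0.9], [[0, 0, 0.235], [0.176, 0.026, -0.004], 0.9], [[0, 0, 0.235], [0.176, 0.026, -0.004], 0.9], [[0, 0, 0.235], [0.176, 0.026, -0.004], 0.9], [[0, 0, 0.235], [0.176, 0.026, -0.004], 0.9], [[0, 0, 0.235], [0.176, 0.026, 0.055], 0.9], [[0, 0, 0.235], [0.176, 0.026, 0.11], 0.9], [[0, 0, 0.235], [0.176, 0.026, 0.15], 0.9], [[0, 0, 0.235], [0.176, 0.026, 0.18], 0.9], [[0, 0, 0.235], [0.176, 0.026, 0.2], 0.9], [[0, 0, 0.235], [0.176, 0.026, 0.201], 0.9], [[0, 0, 0.235], [0.176, 0.026, 0.201], 0.9]]'

```text
time_s: 16.08
ee_pos: [0.4542, 0.0733, 0.0445]
ee_rot: [[-0.948, 0.32, -0.0], [0.32, 0.948, -0.0], [0.0, -0.0, -1.0]]
force: [0.8, -0.4, -0.1]
opening: 0.902
finger_force: 0.0
```

Emit:
jog_arm --increments '[[[0, 0, 0], [0, 0, 0], 0.3], [[0, 0, 0], [0, 0, 0], 0.3], [[0, 0, 0], [0, 0, 0], 0.3], [[0, 0, 0], [0, 0, 0], 0.3], [[0, 0, 0], [0, 0, 0], 0.3], [[0, 0, 0], [0, 0, 0], 0.3], [[0, 0, 0], [0, 0, -0.02], 0.3], [[0, 0, 0], [0, 0, -0.055], 0.3], [[0, 0, 0], [0, 0, -0.09], 0.3], [[0, 0, 0], [0, 0, -0.1], 0.3], [[0, 0, 0], [0, 0, -0.1], 0.3]]'

```text
time_s: 17.45
ee_pos: [0.4534, 0.0735, 0.1436]
ee_rot: [[-0.948, 0.319, -0.001], [0.319, 0.948, -0.0], [0.001, -0.0, -1.0]]
force: [-0.0, 0.8, -3.0]
opening: 0.625
finger_force: 42.9
```

```bash
python3 - <<'E'
from h import *
print(bot.sense()['time_s'])
plan((.50,-.07,.145,-.09),(.6125,-.0905,.145,-.09),(.6125,-.0905,.082,-.09))
E
```

```text
17.45
[-0.0, -0.001, -0.235] [-0.0899, -0.1211, -0.0014]
[-0.0, -0.001, -0.235] [-0.2031, -0.1046, -0.0015]
[-0.0, -0.001, -0.235] [-0.2031, -0.1046, 0.0615]
```

Emit:
jog_arm --increments '[[[0, 0, -0.03], [-0.02, -0.026, -0.001], 0.3], [[0, 0, -0.08], [-0.045, -0.06, -0.001], 0.3], [[0, 0, -0.13], [-0.07, -0.095, -0.001], 0.3], [[0, 0, -0.18], [-0.095, -0.12, -0.001], 0.3], [[0, 0, -0.235], [-0.13, -0.115, -0.001], 0.3], [[0, 0, -0.235], [-0.165, -0.11, -0.001], 0.3], [[0, 0, -0.235], [-0.19, -0.106, -0.001], 0.3], [[0, 0, -0.235], [-0.203, -0.105, -0.001], 0.3], [[0, 0, -0.235], [-0.203, -0.105, -0.001], 0.3], [[0, 0, -0.235], [-0.203, -0.105, 0.02], 0.3], [[0, 0, -0.235], [-0.203, -0.105, 0.04], 0.3], [[0, 0, -0.235], [-0.203, -0.105, 0.053], 0.3], [[0, 0, -0.235], [-0.203, -0.105, 0.059], 0.3], [[0, 0, -0.235], [-0.203, -0.105, 0.061], 0.3], [[0, 0, -0.235], [-0.203, -0.105, 0.062], 0.3], [[0, 0, -0.235], [-0.203, -0.105, 0.062], 0.3]]'

```text
time_s: 19.45
ee_pos: [0.6128, -0.0908, 0.083]
ee_rot: [[-0.996, 0.09, 0.001], [0.09, 0.996, -0.0], [-0.001, -0.0, -1.0]]
force: [0.3, 0.3, -2.8]
opening: 0.623
finger_force: 43.2
```

Emit:
jog_arm --increments '[[[0, 0, 0], [0, 0, 0.002], 0.3], [[0, 0, 0], [0, 0, 0.002], 0.3], [[0, 0, 0], [0, 0, 0.002], 0.7], [[0, 0, 0], [0, 0, 0.002], 0.9], [[0, 0, 0], [0, 0, 0.002], 0.9], [[0, 0, 0], [0, 0, 0.002], 0.9], [[0, 0, 0], [0, 0, -0.03], 0.9], [[0, 0, 0], [0, 0, -0.07], 0.9], [[0, 0, 0], [0, 0, -0.12], 0.9], [[0, 0, 0], [0, 0, -0.16], 0.9], [[0, 0, 0], [0, 0, -0.16], 0.9]]'

```text
time_s: 20.82
ee_pos: [0.6138, -0.091, 0.2475]
ee_rot: [[-0.996, 0.09, 0.008], [0.09, 0.996, -0.002], [-0.008, -0.001, -1.0]]
force: [-0.1, -0.0, 0.2]
opening: 0.9
finger_force: 0.0
```

```bash
python3 - <<'E'
from h import *
p,W=cloud("side")
z,r,m=topface(W,(.6125,-.0905),h=.116); print(z,r)
z,r,m=topface(W,(.42,-.318),h=.06); print('short',z,r)
print(bot.sense()['time_s'])
plan((.42,-.318,.24,.11),(.42,-.318,.15,.11),(.42,-.318,.028,.11))
E
```

```text
0.11498864476525095 (array([ 0.61086926, -0.09327209]), np.float64(-0.06786040721047293), array([70. , 57.7]))
short 0.05901361691677326 (array([ 0.41951572, -0.31921249]), np.float64(0.12259807982720128), array([69.9, 54.6]))
20.875
[-0.001, 0.004, -0.2] [0.172, -0.2435, 0.0039]
[-0.001, 0.004, -0.2] [0.1724, -0.2435, 0.0939]
[-0.001, 0.004, -0.2] [0.1729, -0.2434, 0.2159]
```

Emit:
jog_arm --increments '[[[0, 0, -0.2], [0.172, -0.243, 0.004], 0.9], [[0, 0, -0.2], [0.172, -0.243, 0.004], 0.9], [[0, 0, -0.2], [0.172, -0.243, 0.004], 0.9], [[0, 0, -0.2], [0.172, -0.243, 0.004], 0.9], [[0, 0, -0.2], [0.172, -0.243, 0.004], 0.9], [[0, 0, -0.2], [0.172, -0.243, 0.004], 0.9], [[0, 0, -0.2], [0.172, -0.243, 0.004], 0.9], [[0, 0, -0.2], [0.172, -0.243, 0.06], 0.9], [[0, 0, -0.2], [0.172, -0.243, 0.11], 0.9], [[0, 0, -0.2], [0.172, -0.243, 0.15], 0.9], [[0, 0, -0.2], [0.173, -0.243, 0.18], 0.9], [[0, 0, -0.2], [0.173, -0.243, 0.205], 0.9], [[0, 0, -0.2], [0.173, -0.243, 0.216], 0.9], [[0, 0, -0.2], [0.173, -0.243, 0.216], 0.9]]'

```text
time_s: 22.62
ee_pos: [0.4186, -0.3162, 0.0255]
ee_rot: [[-0.994, -0.111, -0.001], [-0.111, 0.994, 0.001], [0.001, 0.001, -1.0]]
force: [0.0, 0.0, -0.5]
opening: 0.898
finger_force: 0.0
```

Emit:
jog_arm --increments '[[[0, 0, 0], [0, 0, 0], 0.3], [[0, 0, 0], [0, 0, 0], 0.3], [[0, 0, 0], [0, 0, 0], 0.3], [[0, 0, 0], [0, 0, 0], 0.3], [[0, 0, 0], [0, 0, 0], 0.3], [[0, 0, 0], [0, 0, 0], 0.3], [[0, 0, 0], [0, 0, -0.02], 0.3], [[0, 0, 0], [0, 0, -0.055], 0.3], [[0, 0, 0], [0, 0, -0.09], 0.3], [[0, 0, 0], [0, 0, -0.12], 0.3], [[0, 0, 0], [0, 0, -0.12], 0.3]]'

```text
time_s: 24.0
ee_pos: [0.4193, -0.3183, 0.1499]
ee_rot: [[-0.994, -0.11, 0.004], [-0.11, 0.994, -0.004], [-0.004, -0.005, -1.0]]
force: [0.0, 0.8, -2.4]
opening: 0.622
finger_force: 43.8
```

```bash
python3 - <<'E'
from h import *
print(bot.sense()['time_s'])
plan((.49,-.2,.15,-.09),(.601,-.199,.15,-.09),(.601,-.199,.065,-.09))
E
```

```text
24.0
[-0.004, 0.004, 0.2] [-0.0832, 0.1098, -0.0002]
[-0.004, 0.004, 0.2] [-0.1937, 0.0986, 0.0003]
[-0.004, 0.004, 0.2] [-0.1933, 0.099, 0.0853]
```

Emit:
jog_arm --increments '[[[0, 0, 0.03], [-0.02, 0.026, 0], 0.3], [[0, 0, 0.08], [-0.045, 0.06, 0], 0.3], [[0, 0, 0.13], [-0.07, 0.09, 0], 0.3], [[0, 0, 0.18], [-0.095, 0.108, 0], 0.3], [[0, 0, 0.2], [-0.13, 0.105, 0], 0.3], [[0, 0, 0.2], [-0.165, 0.101, 0], 0.3], [[0, 0, 0.2], [-0.185, 0.099, 0], 0.3], [[0, 0, 0.2], [-0.193, 0.099, 0], 0.3], [[0, 0, 0.2], [-0.193, 0.099, 0], 0.3], [[0, 0, 0.2], [-0.193, 0.099, 0.025], 0.3], [[0, 0, 0.2], [-0.193, 0.099, 0.05], 0.3], [[0, 0, 0.2], [-0.193, 0.099, 0.07], 0.3], [[0, 0, 0.2], [-0.193, 0.099, 0.08], 0.3], [[0, 0, 0.2], [-0.193, 0.099, 0.083], 0.3], [[0, 0, 0.2], [-0.193, 0.099, 0.084], 0.3], [[0, 0, 0.2], [-0.193, 0.099, 0.084], 0.3]]'

```text
time_s: 26.0
ee_pos: [0.5995, -0.1978, 0.0639]
ee_rot: [[-0.996, 0.09, 0.001], [0.09, 0.996, -0.001], [-0.001, -0.001, -1.0]]
force: [-4.5, 1.6, 5.9]
opening: 0.631
finger_force: 44.5
```

In contact with the plate; releasing.

Emit:
jog_arm --increments '[[[0, 0, 0], [0, 0, -0.001], 0.3], [[0, 0, 0], [0, 0, -0.001], 0.7], [[0, 0, 0], [0, 0, -0.001], 0.9], [[0, 0, 0], [0, 0, -0.001], 0.9], [[0, 0, 0], [0, 0, -0.001], 0.9], [[0, 0, 0], [0, 0, -0.03], 0.9], [[0, 0, 0], [0, 0, -0.07], 0.9], [[0, 0, 0], [0, 0, -0.12], 0.9], [[0, 0, 0], [0, 0, -0.16], 0.9], [[0, 0, 0], [0.1, 0, -0.18], 0.9], [[0, 0, 0], [0.2, 0, -0.18], 0.9], [[0, 0, 0], [0.2, 0, -0.18], 0.9], [[0, 0, 0], [0.2, 0, -0.18], 0.9], [[0, 0, 0], [0.2, 0, -0.18], 0.9], [[0, 0, 0], [0.2, 0, -0.18], 0.9]]'

```text
time_s: 27.88
ee_pos: [0.4011, -0.1798, 0.242]
ee_rot: [[-0.996, 0.089, -0.0], [0.089, 0.996, 0.0], [0.0, 0.0, -1.0]]
force: [-0.2, 1.0, 0.2]
opening: 0.9
finger_force: 0.0
```

```bash
python3 - <<'E'
from h import *
for c in("top","side"):
    p,W=cloud(c); cv2.imwrite(f"pics/{c}_end.png",p[:,:,::-1])
    for n,xy,h in(('tall',(.641,.161),.156),('second',(.6255,.032),.136),('third',(.6125,-.0905),.116),('short',(.601,-.199),.096)):
        z,r,m=topface(W,xy,h=h); print(c,n,z.round(4),(r[0]-xy).round(4),r[2])
print(bot.sense()['time_s'])
E
```

```text
top tall 0.1565 [-0.0011  0.0017] [70.2 54.7]
top second 0.1366 [0.0018 0.0004] [70.9 53.9]
top third 0.1165 [ 0.0009 -0.0006] [71.1 53.7]
top short 0.0963 [0.0001 0.0009] [71.6 54.2]
side tall 0.155 [-0.002  -0.0029] [68.8 54.8]
side second 0.1348 [ 0.0009 -0.0017] [69.2 55.7]
side third 0.115 [-0.0007 -0.0029] [70.4 55.9]
side short 0.0951 [-0.0011 -0.0005] [70.7 55.9]
27.975
```

View pics/top_end.png

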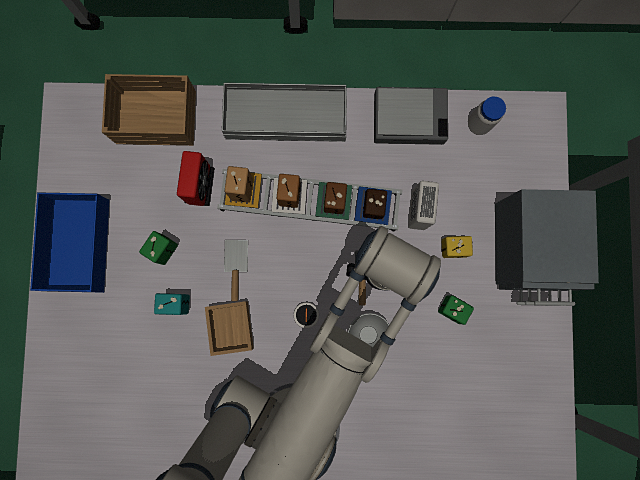

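The top view shows all four bricks centred and upright on their plates: tall (238,182) beside the blower, then (289,187), (334,197) and short (376,203). The arm is clear of everything.

```bash
python3 -c "from station import bot; print(bot.sign_off())"
```

```text
the job is handed in; nothing more can be done
None
```

All four bricks stand upright in the middle of their plates (measured within about 4 mm), in height order from the tallest beside the red blower to the shortest at the far end; none fell, and the job was handed in at about 28 s, with no verdict shown.

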